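# Close a filter housing over its strainer and hold it pressed

## Task

Assemble the filter housing on the lab bench: set the steel strainer disc on the rim of the lower half's cup so that it sits seated and level, let go of it, then put the teal upper half over it onto the two brass dowels (either way round) and gently press it down against the springy orange gasket until the two halves meet with no gap. Finish while still holding the upper half and pressing it fully closed, because it springs open again when let go. Leave the dishes, the tube rack and the bottle alone.

Things in the scene. Friction and masses are not known exactly. Their poses are not given: they have to be found in the camera images.
- lower: Lower half of the filter housing, fixed to the bench at some yaw. Grey base 150 x 100 x 18 mm; origin: centre of its underside, on the bench; x along its length, z up. At x = +61 and -61 mm is a grey shoulder (top 30 mm above the bench) with a brass dowel. In the middle stands a steel cup, round it an orange gasket ring (outer diameter 90 mm).
- cup_rim (a point): Centre of the cup's round open mouth on the lower half, at rim height: 36 mm above the bench. Inner diameter 52, outer 62 mm.
- dowel_a (a point): Tip of the upright brass dowel at the lower half's x = +61 mm, 52 mm above the bench (22 mm above the shoulder). 9 mm in diameter, tapered over its last 6 mm to 3 mm at the tip.
- dowel_b (a point): Tip of the other, equal dowel, at x = -61 mm.
- gasket (a joint): How far the sprung orange gasket ring is pressed down (m). At 0 its top is 36 mm above the bench; at 0.006 it is level with the shoulders and the halves meet. It starts to give at about 6 N and needs about 14 N at 0.006, the upper half's weight of 3 to 4 N included; that weight alone does not press it down: the upper half then rests 6 mm too high.
- upper_mid (a point): Centre of the loose teal upper half, on its middle axis, 47.5 mm above its underside; x along its length, z up. Starts upright on the bench; about 0.35 kg. White bar handle on top: 60 mm long (x), 16 mm thick (y), from 56 to 95 mm above the underside. Closed, the underside is on the shoulders, 30 mm above the bench, and this point 77.5 mm above it.
- upper: The same upper half; origin: centre of its underside, same axes. Flange 150 x 100 x 12 mm with two 12 mm through holes at x = +61 and -61 mm (y = 0) for the dowels, either way round. On it a dome of 88 mm diameter, top 56 mm above the underside, hollow and open below: inside 74 mm wide, 51 mm deep from the underside.
- strainer_mid (a point): Centre of the loose steel strainer disc, on its axis, half-way up its 42 mm. From below: plug 46 mm in diameter, 5 mm high (tapered to 40 mm); perforated flange 62 mm in diameter, 5 mm thick; black round knob 16 mm in diameter, 32 mm tall. Starts on the bench on its plug; 90 g. Seated, plug in the cup and flange on its rim, this point is 52 mm above the bench.
- dishes: Bystander: stack of closed culture dishes, 94 mm in diameter, 56 mm high; origin: centre of its underside.
- rack: Bystander: white tube rack with capped tubes, 70 x 130 mm, 88 mm high; origin: centre of its underside.
- bottle: Bystander: bottle with a blue cap, 60 mm in diameter, 120 mm high; origin: centre of its underside.
There are look-alikes about, which are no part of the job. Leave any green look-alike of the part that bears strainer_mid alone. Leave any green look-alike of the lower alone.

How it is judged:
On the way:
1. the strainer sits seated and level on the rim of the cup, let go, before the upper half is brought over it (z of strainer_mid in the frame of lower between 0.049 and 0.054 m and horizontal distance between strainer_mid and lower below 0.006 m and angle between strainer_mid's own z axis and vertical below 0.06 rad and not (contact force between the fingers and anything else above 0.2 N) and horizontal distance between upper_mid and lower above 0.06 m), for 0.2 s.
At the end, for the whole second after the job is handed in: Strainer seated in the cup (6 mm off axis, 2 mm in height, 0.06 rad tilt at most); upper half on the dowels, within 5 mm and 0.08 rad of the lower half, tilted under 0.05 rad, gap between the halves under 2 mm; fingers still bear on it with over 1 N (z of upper_mid in the frame of lower between 0.074 and 0.0795 m and horizontal distance between upper_mid and lower below 0.005 m and angle between upper_mid's own z axis and vertical below 0.05 rad and angle between the x axis of upper_mid and the x axis of lower, either way round below 0.08 rad and z of strainer_mid in the frame of lower between 0.049 and 0.054 m and horizontal distance between strainer_mid and lower below 0.006 m and angle between strainer_mid's own z axis and vertical below 0.06 rad and contact force between the fingers and upper above 1 N); the arm keeps its last pose, push and grip.
It fails at once if the stack of culture dishes is shifted by more than 30 mm or tipped (distance of dishes from where it was at the start of the episode above 0.03 m or angle between dishes's own z axis and vertical above 0.4 rad).
It fails at once if the tube rack is shifted by more than 30 mm or tipped (distance of rack from where it was at the start of the episode above 0.03 m or angle between rack's own z axis and vertical above 0.4 rad).
It fails at once if the bottle is shifted by more than 30 mm or tipped (distance of bottle from where it was at the start of the episode above 0.03 m or angle between bottle's own z axis and vertical above 0.4 rad).
It fails at once if the upper half is slammed or rammed onto the lower half (more than 80 N) (contact force between upper and lower above 80 N).
It also fails if it takes over 64 s, if anything falls off the work surface, if the arm or the gripper's body presses on something with over 40 N, if the wrist force passes 120 N, or if a joint passes its speed limit or range.

## Robot

A 6-joint arm with a two-finger parallel gripper is mounted at the origin on the work surface. World frame = base frame: x ahead of the robot, y to its left, z up, the work surface at z = 0. Lengths are in m, angles in rad, forces in N, time in s.
With the tool pointing down it reaches from about 0.35 to 0.85 m from the base axis. Payload 8.1 kg.
Tool frame: the origin (TCP) lies midway between the tips of the shut fingers; the grasp point (between the pads) lies 19 mm behind it (robot.grip_point_offset is the distance from the TCP to the grasp point, in m); z points along the fingers, y is the line along which they close (so a half turn about z gives the same grasp; the last joint's range is limited). The gripper opens to 93 mm and grips with 3 to 60 N. Pads are 15 mm wide; open, the fingers measure 128 mm over their backs; the gripper's body (75 mm by 188 mm) begins 65 mm behind the grasp point.
Start: joints at [-1.333, 0.13, 1.488, -0, 1.523, -0.085], TCP at [0.19, -0.569, 0.219] pointing down, gripper open.
Joint ranges: [-2.96, 2.96], [-0.89, 2.26], [0.02, 2.5], [-1.34, 4.48], [0, 2.73], [-2.66, 2.66]. Speed limits (rad/s): [2.39, 2.39, 2.79, 3.14, 3.14, 3.14].

## Interface

Orientations are given as a rotation vector (axis times angle).
In Python, from plant import robot, read_camera, job gives the robot as it stands.
- The arm moves only by the shell command python3 -m inch 'ROWS' [FORCE]. ROWS is JSON, one flat list of numbers, 5 for each row, row after row: the shift along the world's x, y, z in mm, then the turn about the world's z in degrees, then the opening in per cent of the stroke, from 0 (shut) to 100 (fully open). In form: [dx, dy, dz, yaw, hand, dx, dy, dz, yaw, hand, ...]. A call has 1 to 10 rows; each row is the pose to reach, as a shift and turn from the pose commanded when the call began; what a row does not reach only later rows make up. A row lasts 1/12 s, in which the tool goes at most 41.7 mm and 7.16 degrees, less where a joint would pass 70% of its speed; a pose out of reach is approached as far as the arm can. A call with a gripper value outside its range is refused whole. The fingers move at their own pace and stop on an object; FORCE is the grip in N (left out, the last holds). Time passes only in rows, so rows that repeat a pose let the fingers close. It gives the time, the measured TCP pose, the force, the opening and the grip force at its end, in the units of the state.
- robot.read_state(): the state, without advancing time (a new reading comes with each control period).
- read_camera(name): name is "side" or "top"; returns a dict with "image" (480x640x3 uint8, blue, green, red), "K" (3x3 intrinsics, pixels), "extrinsics" (4x4, takes a point from world to camera coordinates). Camera axes: x right, y down, z forward; pixel columns grow to the right and rows downward; lengths in m; the calibration is good to about 2 mm. A picture is of the moment at which its call begins. There is no depth.
- job.close_job(): hands the job in; it is judged then, once.
The state is a dict: "t": time; "q": joint angles; "dq": joint speeds; "joint_torque": joint torques, N m; "tool_pos": TCP position; "orientation": TCP orientation; "force": force on the tool from outside, world axes, zero at the start; "wrist_torque": the same for the moment, N m; "opening": finger opening in m; "gripper_force": force on a finger pad.
Only numpy, scipy, OpenCV 4.12 (cv2) and the standard library are available. Lean on these libraries where they do the work, as an engineer would, in place of code of your own. Each camera call takes 0.05 s, during which the arm holds its last target. There are 200 camera calls.

## Working session

There is one attempt and no reset: what is moved stays moved. The work goes in short steps, Python scripts to look and compute and a shell command to move; the robot and the scene stay as the last step left them, time stands still between calls to the robot, and variables do not carry over. Pictures are saved under pics/ and viewed, at most 10 in all, crops included, and the job is handed in when it is done.

```bash
mkdir -p pics
python3 - <<'E'
from plant import robot, read_camera
import cv2,numpy as np,pickle
d={}
for n in("top","side"):
    c=read_camera(n); d[n]=c; cv2.imwrite(f"pics/{n}0.png",c["image"]); print(n,c["K"].tolist(),np.round(c["extrinsics"],4).tolist())
pickle.dump(d,open("c0.pkl","wb"))
s=robot.read_state();print(s["t"],s["tool_pos"],s["orientation"],s["opening"])
E
```

```text
top [[440.9997669355104, 0.0, 319.40605074796173], [0.0, 440.9997669355104, 242.09802289028548], [0.0, 0.0, 1.0]] [[0.0276, -0.9995, 0.0164, 0.0372], [-0.9879, -0.0297, -0.1522, 0.5983], [0.1526, -0.012, -0.9882, 0.8749], [0.0, 0.0, 0.0, 1.0]]
side [[580.2223972109497, 0.0, 320.42900592502394], [0.0, 580.2223972109497, 250.68234467797114], [0.0, 0.0, 1.0]] [[0.9961, -0.0881, 0.0025, -0.5805], [-0.0451, -0.5338, -0.8444, 0.117], [0.0757, 0.841, -0.5357, 1.1918], [0.0, 0.0, 0.0, 1.0]]
0.1 [ 0.19024354 -0.56850168  0.21768277] [-3.09910672e+00 -5.04645687e-01  2.03350295e-04] 0.0928729963019474
```

View pics/top0.png

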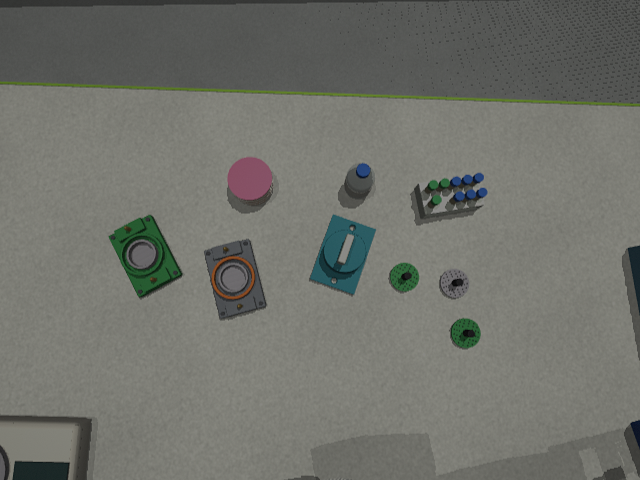

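View pics/side0.png

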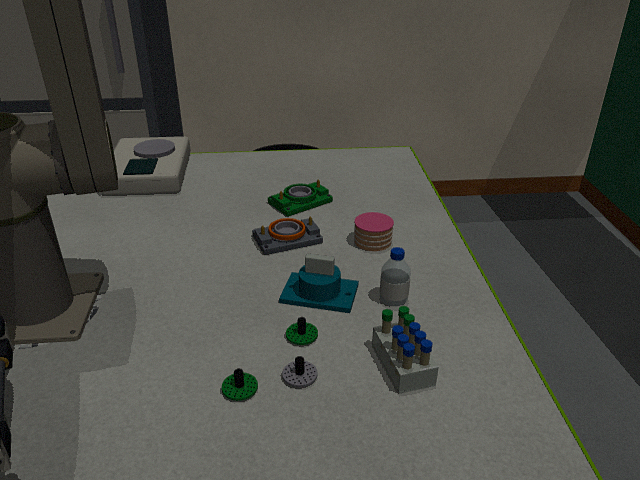

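Top view candidates:
- **Strainer:** grey disc at (454,283). The look-alikes are green discs at (404,277) and (465,333).
- **Lower half:** grey with the orange gasket at (234,278). The look-alike is green at (145,255).
- **Upper half:** the teal part at (343,254), the only one.

I choose the grey disc and the grey/orange lower half. The green disc at (404,277) and the rack at (450,195) are the strainer's neighbours.

```bash
python3 - <<'E'
import cv2,numpy as np,pickle
d=pickle.load(open("c0.pkl","rb"))
def crop(n,u,v,w,h,k): 
    return cv2.resize(d[n]["image"][v:v+h,u:u+w],(400,300),interpolation=cv2.INTER_CUBIC)
T=[crop("top",190,234,100,75,4),crop("top",294,214,100,75,4),crop("top",414,253,80,60,5),crop("side",240,200,100,75,4)]
im=np.vstack([np.hstack(T[:2]),np.hstack(T[2:])]); cv2.imwrite("pics/crop.png",cv2.convertScaleAbs(im,alpha=1.5))
E
cat > h.py <<'E'
import numpy as np
from scipy.optimize import least_squares
def proj(c,P):
    P=np.atleast_2d(P);E=c["extrinsics"];q=(P@E[:3,:3].T+E[:3,3])@c["K"].T;return q[:,:2]/q[:,2:]
def ray(c,u,v,z):
    E=c["extrinsics"];R=E[:3,:3];o=-R.T@E[:3,3];r=R.T@np.linalg.solve(c["K"],[u,v,1.]);return o+r*(z-o[2])/r[2]
E
```

```text
(no output)
```

View pics/crop.png

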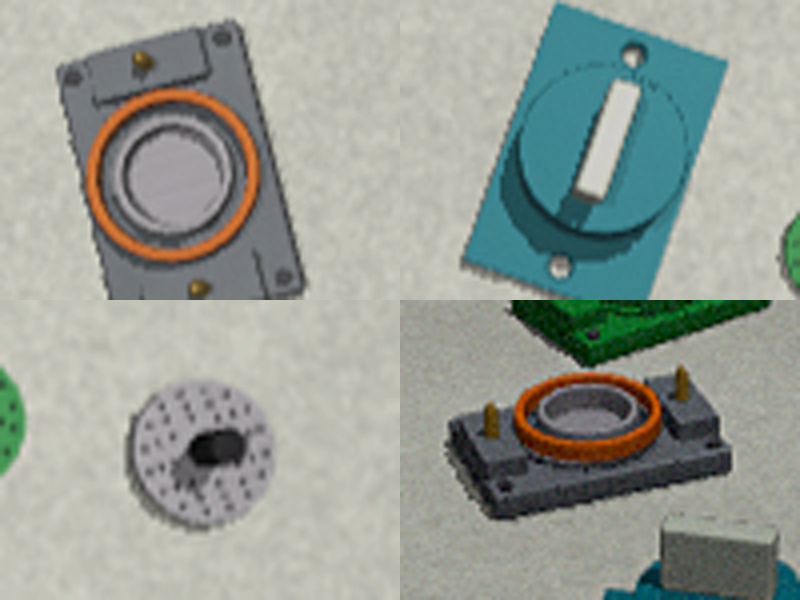

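The crop shows the grey perforated disc with its black knob, the grey lower half with an orange ring and two brass dowels, and the teal upper half with its white handle. The choice is right. Next I work out poses from both views.

Run:
```python
import cv2,numpy as np,pickle
from h import *
d=pickle.load(open("c0.pkl","rb"))
def seg(n,box,f,big=True):
    u,v,w,h=box; im=d[n]["image"][v:v+h,u:u+w]
    k=4; im=cv2.resize(im,None,fx=k,fy=k,interpolation=cv2.INTER_CUBIC); H=cv2.cvtColor(im,cv2.COLOR_BGR2HSV).astype(int)
    m=f(H).astype(np.uint8); cs=sorted(cv2.findContours(m,0,1)[0],key=cv2.contourArea,reverse=True)
    return [((c[:,0,:]+.5)/k-.5+[u,v]) for c in cs]
oran=lambda H:(H[...,0]>5)&(H[...,0]<16)&(H[...,1]>150)&(H[...,2]>100)
teal=lambda H:(H[...,0]>85)&(H[...,0]<102)&(H[...,1]>110)
blk=lambda H:(H[...,2]<60)
for n,b in(("top",(190,230,100,100)),("side",(240,200,100,60))):
    e=cv2.fitEllipse(cv2.convexHull(seg(n,b,oran)[0].astype(np.float32)))[0]; print("ring",n,e,ray(d[n],*e,.036 if n=="top" else .034))
    br=lambda H:(H[...,0]>15)&(H[...,0]<24)&(H[...,1]>120)
    for c in seg(n,b,br)[:3]: print(" brass",len(c),c.mean(0),c.min(0),c.max(0),ray(d[n],*c.mean(0),.045))
for n,b in(("top",(440,268,30,30)),("side",(282,350,36,36))):
    c=seg(n,b,blk)[0]; print("knob",n,c.min(0),c.max(0))
    # fit knob silhouette bbox
    t=np.linspace(0,2*np.pi,40); K=np.vstack([np.c_[.008*np.cos(t),.008*np.sin(t),0*t+z] for z in(.010,.042)])
    g=lambda x:np.r_[(lambda p:np.r_[p.min(0)-c.min(0),p.max(0)-c.max(0)])(proj(d[n],K+[*x,0]))]
    r=least_squares(g,[.45,-.3]); print(r.x,r.fun.round(1))
    hull=cv2.convexHull(c.astype(np.float32))
def rectpts(x,L,W,z):
    ca,sa=np.cos(x[2]),np.sin(x[2]); P=np.array([[L,W],[-L,W],[-L,-W],[L,-W]])/2
    return np.c_[P@np.array([[ca,sa],[-sa,ca]])+x[:2],np.full(4,z)]
# teal: silhouette fit (hull of flange + dome) to hull contour points
for n,b in(("top",(294,205,100,100)),("side",(270,250,100,65))):
    c=cv2.convexHull(seg(n,b,teal)[0].astype(np.float32)); t=np.linspace(0,2*np.pi,60)
    def f(x):
        P=[rectpts(x,.15,.1,.012),rectpts(x,.15,.1,.0)]
        P+=[np.c_[x[0]+.044*np.cos(t),x[1]+.044*np.sin(t),0*t+.056]]
        h=cv2.convexHull(proj(d[n],np.vstack(P)).astype(np.float32))
        return [cv2.pointPolygonTest(h,(float(p[0,0]),float(p[0,1])),True) for p in c]
    x0=[*ray(d["top"],343,254,.02)[:2],-.3]
    r=least_squares(f,x0,diff_step=1e-3,loss="soft_l1"); print("upper",n,r.x,np.abs(r.fun).mean())
c=d["top"]
for lab,pts,z in(("flange",[(454.2,283.4)],.010),("holes",[(352.1,227.7),(333.8,280.4)],.012),("tipsT",[(225.2,247.6),(239.6,304.8)],.052),("handle top",[(350.,235.5),(342,264)],.095)):
    for p in pts: print(lab,ray(c,*p,z))
for p in[(262.3,226.2),(310.3,216.5)]: print("tipsS",ray(d["side"],*p,.052))
```

```text
ring top (232.5812530517578, 277.1887512207031) [0.51927847 0.23253107 0.036     ]
 brass 43 [225.18313953 248.67732558] [223.125 246.875] [227.375 250.375] [0.57731775 0.24959951 0.045     ]
 brass 43 [239.22383721 305.66569767] [237.125 304.125] [241.625 307.125] [0.46114329 0.21408189 0.045     ]
ring side (286.5023193359375, 226.95306396484375) [0.52038371 0.22915055 0.034     ]
 brass 79 [262.34018987 229.98892405] [260.625 225.375] [264.125 233.875] [0.46250817 0.20056331 0.045     ]
 brass 76 [309.96381579 220.74013158] [308.375 216.125] [311.375 224.625] [0.57790967 0.23545588 0.045     ]
 brass 8 [269.    233.625] [268.875 233.125] [269.125 234.125] [0.47795952 0.18237987 0.045     ]
knob top [450.625 278.375] [462.625 286.375]
[ 0.52243975 -0.23781327] [-0.2 -0.3  0.2  0.3]
knob side [287.625 355.875] [305.125 375.625]
[ 0.51905509 -0.24244925] [ 4.  -0.1 -4.   0.1]
upper top [ 0.57926172  0.00245334 -0.31460305] 0.37436215470059914
upper side [ 0.57992856 -0.00138535 -0.30703811] 0.36817209096679343
flange [ 0.52138805 -0.23800057  0.01      ]
holes [ 0.635971   -0.01628419  0.012     ]
holes [0.52027145 0.02098929 0.012     ]
tipsT [0.57862747 0.24828301 0.052     ]
tipsT [0.46285872 0.2122762  0.052     ]
handle top [ 0.6043354  -0.00518249  0.095     ]
handle top [0.5472053  0.00955014 0.095     ]
tipsS [0.4627923 0.2063322 0.052    ]
tipsS [0.57940084 0.24393954 0.052     ]
```

Top and side agree in x, but differ by a steady 3–4 mm in y, so I take the mean. Estimates:
- **Strainer:** (0.521, -0.240)
- **Lower half:** (0.520, 0.231), yaw 0.306
- **Upper half:** (0.579, 0.001), yaw -0.31

The finger line is already at 108.5°, square to the dowel line. I move above the strainer with the hand at 50 %.

```bash
python3 -m inch '[160,160,0,0,50,160,160,0,0,50,160,160,0,0,50,160,160,0,0,50,160,160,0,0,50,160,160,0,0,50,160,160,0,0,50,160,160,0,0,50,160,160,0,0,50,160,160,0,0,50]'; python3 -m inch '[171,168,-20,0,50,171,168,-40,0,50,171,168,-60,0,50,171,168,-80,0,50,171,168,-100,0,50,171,168,-120,0,50,171,168,-130,0,50,171,168,-130,0,50,171,168,-130,0,50,171,168,-130,0,50]'
python3 - <<'E'
from plant import robot, read_camera
import cv2,numpy as np
from h import proj
T=[]
s=robot.read_state()
for n,b in(("top",(414,238,80,90)),("side",(250,300,100,112))):
    c=read_camera(n); u,v,w,h=b
    p=proj(c,s["tool_pos"])[0]; print(n,p)
    T.append(cv2.convertScaleAbs(cv2.resize(c["image"][v:v+h,u:u+w],(400,450),interpolation=cv2.INTER_CUBIC),alpha=1.5))
cv2.imwrite("pics/a.png",np.hstack(T))
E
```

```text
t: 0.93
tool_pos: [0.3495, -0.4098, 0.2184]
orientation: [-3.101, -0.503, 0.001]
force: [0.4, 0.3, -0.2]
opening: 0.0466
gripper_force: 0.0
t: 1.77
tool_pos: [0.5211, -0.2425, 0.0893]
orientation: [3.1, 0.503, -0.0]
force: [0.1, -0.4, -0.9]
opening: 0.0462
gripper_force: 0.0
top [469.29230212 281.20659312]
side [296.86062365 338.05818269]
```

View pics/a.png

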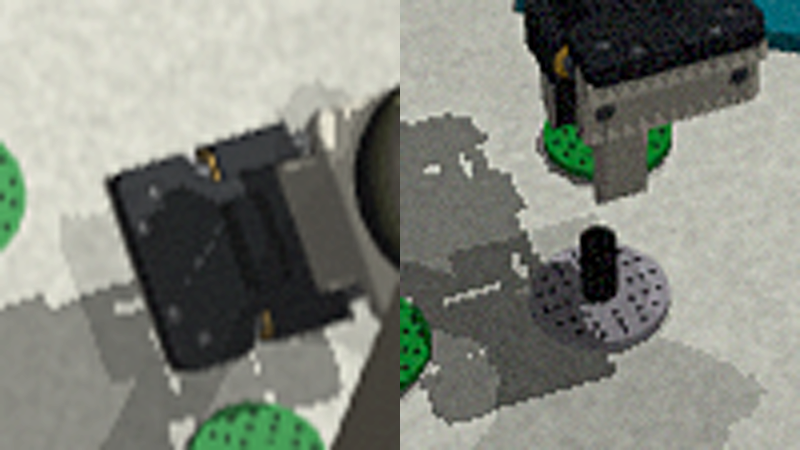

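The near finger lines up with the knob (side crop, knob at about (598,265)), and nothing is in the way. I go down, close, and lift.

```bash
python3 -m inch '[0,1,-15,0,50,0,1,-30,0,50,0,1,-45,0,50,0,1,-60,0,50,0,1,-68,0,50,0,1,-73,0,50,0,1,-73,0,50,0,1,-73,0,50]' 20; python3 -m inch '[0,0,0,0,0,0,0,0,0,0,0,0,0,0,0,0,0,0,0,0,0,0,0,0,0,0,0,0,0,0,0,0,0,0,0,0,0,0,0,0]' 20;  python3 -m inch '[0,0,15,0,0,0,0,40,0,0,0,0,70,0,0,0,0,100,0,0,0,0,125,0,0,0,0,125,0,0,0,0,125,0,0]'
python3 - <<'E'
from plant import robot, read_camera
import cv2,numpy as np
from h import proj
c=read_camera("side");s=robot.read_state();p=proj(c,s["tool_pos"])[0];print(p,s["tool_pos"])
u,v=int(p[0])-50,int(p[1])-40
cv2.imwrite("pics/b.png",cv2.convertScaleAbs(cv2.resize(c["image"][v:v+100,u:u+100],(500,500),interpolation=cv2.INTER_CUBIC),alpha=1.5))
E
```

```text
t: 2.53
tool_pos: [0.5218, -0.2408, 0.0167]
orientation: [3.1, 0.504, 0.002]
force: [0.3, 0.0, -0.1]
opening: 0.0461
gripper_force: 0.0
t: 3.2
tool_pos: [0.5215, -0.24, 0.0158]
orientation: [3.101, 0.505, 0.0]
force: [-0.9, -0.6, 2.5]
opening: 0.0154
gripper_force: 20.0
t: 3.78
tool_pos: [0.5226, -0.2407, 0.1426]
orientation: [3.098, 0.505, 0.005]
force: [0.4, -1.0, -1.4]
opening: 0.0155
gripper_force: 20.0
[296.33242237 313.28431533] [ 0.52135572 -0.23999088  0.1404984 ]
```

View pics/b.png

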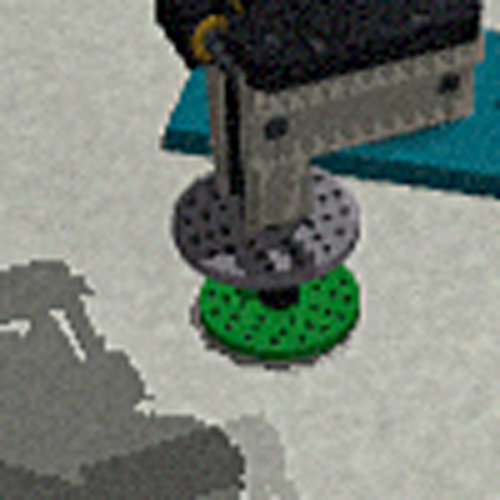

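The strainer is held with its flange level (flange centre around (266,226) in the crop). I carry it over the cup.

```bash
python3 -m inch '[0,40,0,0,0,0,80,0,0,0,0,120,0,0,0,0,160,0,0,0,-1,200,0,0,0,-1,240,0,0,0,-1,280,0,0,0,-1,320,0,0,0,-1,360,0,0,0,-1,390,0,0,0]'; python3 -m inch '[0,30,0,-1,0,0,60,0,-1,0,-1,81,0,-1,0,-1,81,-20,-1,0,-1,81,-40,-1,0,-1,81,-50,-1,0,-1,81,-50,-1,0,-1,81,-50,-1,0,-1,81,-50,-1,0]'
python3 - <<'E'
from plant import robot, read_camera
import cv2,numpy as np
from h import *
T=[]
for n in("top","side"):
    c=read_camera(n); cv2.imwrite(f"pics/c_{n}.png",c["image"]); s=robot.read_state();p=proj(c,s["tool_pos"])[0];print(n,p,s["tool_pos"])
    u,v=int(p[0])-40,int(p[1])-30; print(u,v)
    im=cv2.resize(c["image"][v:v+80,u:u+80],(400,400),interpolation=cv2.INTER_CUBIC)
    T.append(cv2.convertScaleAbs(im,alpha=1.5))
cv2.imwrite("pics/c.png",np.hstack(T))
E
```

```text
t: 4.67
tool_pos: [0.5183, 0.1527, 0.1382]
orientation: [-3.1, -0.506, 0.006]
force: [0.9, -0.1, -1.0]
opening: 0.0157
gripper_force: 20.0
t: 5.42
tool_pos: [0.5196, 0.2307, 0.091]
orientation: [-3.105, -0.477, -0.0]
force: [-0.1, -0.5, -0.6]
opening: 0.0156
gripper_force: 20.0
top [228.38483987 274.69434619] [0.52010128 0.23086073 0.09164208]
188 244
side [285.74233821 205.41263439] [0.52032035 0.23097369 0.09192828]
245 175
```

View pics/c.png

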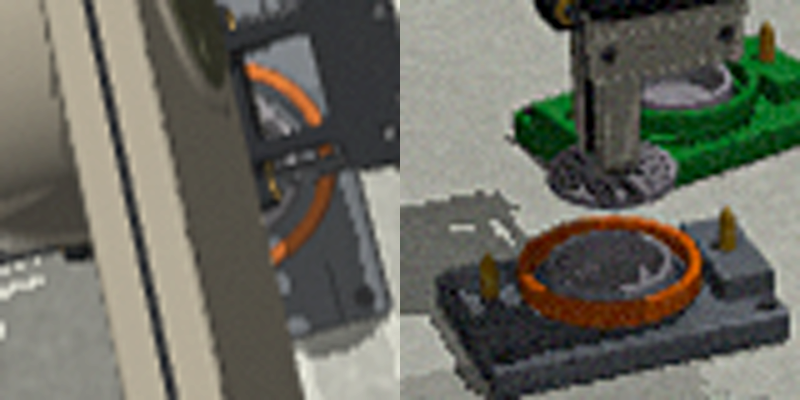

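Run:
```python
import cv2,numpy as np,pickle
from h import *
d=pickle.load(open("c0.pkl","rb"));c=d["side"]
im=cv2.imread("pics/c_side.png")
t=np.linspace(0,2*np.pi,200)
def circ(x,y,z,r):return np.c_[x+r*np.cos(t),y+r*np.sin(t),0*t+z]
def sil(x,y,zt): 
    p=proj(c,np.vstack([circ(x,y,zt,.031),circ(x,y,zt-.005,.031)]));return p.min(0),p.max(0)
for x in(.520,.524):print(x,sil(x,.231,.0858))
def draw(sx,sy,name):
    k=6;u,v,w,h=245,175,110,80
    b=cv2.resize(im[v:v+h,u:u+w],None,fx=k,fy=k,interpolation=cv2.INTER_CUBIC);b=cv2.convertScaleAbs(b,alpha=1.5)
    for C,col in((circ(sx,sy,.0858,.031),(0,255,255)),(circ(sx,sy,.0808,.031),(255,255,0)),(circ(.5204,.2292,.036,.045),(255,0,0)),(circ(.5204,.2292,.036,.031),(0,0,255))):
        cv2.polylines(b,[((proj(c,C)-[u,v]+.5)*k).astype(int)],True,col,1)
    cv2.imwrite(name,b)
draw(.524,.229,"pics/d.png")
```

```text
0.52 (array([272.61188833, 201.64311949]), array([298.76508114, 215.86354648]))
0.524 (array([274.30021084, 201.57928785]), array([300.44119112, 215.79420088]))
```

View pics/d.png

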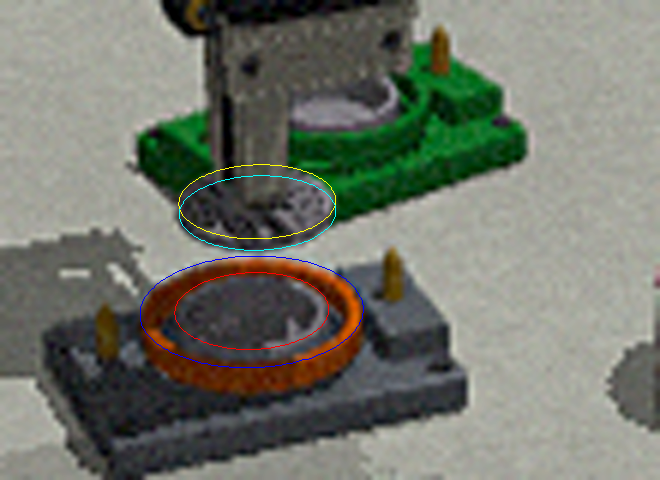

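The overlay shows the disc about 3–4 mm too far in +x of the cup axis, with y matching. I correct this and lower it gently.

```bash
python3 -m inch '[-3,0,-8,0,0,-3,0,-16,0,0,-3,0,-24,0,0,-3,0,-30,0,0,-3,0,-34,0,0,-3,0,-36,0,0,-3,0,-38,0,0,-3,0,-38,0,0]' ; python3 -m inch '[0,0,-2,0,0,0,0,-3,0,0,0,0,-4,0,0,0,0,-5,0,0,0,0,-6,0,0,0,0,-6,0,0,0,0,-6,0,0]'
```

```text
t: 6.18
tool_pos: [0.5162, 0.231, 0.0522]
orientation: [3.105, 0.478, -0.001]
force: [0.1, -1.2, -1.2]
opening: 0.0154
gripper_force: 20.0
t: 6.77
tool_pos: [0.5165, 0.2311, 0.0468]
orientation: [-3.105, -0.478, -0.0]
force: [-1.3, -0.4, 1.5]
opening: 0.0155
gripper_force: 20.0
```

```bash
python3 -m inch '[0,0,-1,0,0,0,0,-1,0,0,0,0,-1,0,0]'; python3 -m inch '[0,0,0,0,5,0,0,0,0,20,0,0,0,0,30,0,0,0,0,30,0,0,0,0,30,0,0,0,0,30]'; python3 -m inch '[0,0,10,0,30,0,0,25,0,30,0,0,50,0,30,0,0,90,0,30,0,0,130,0,30,0,0,130,0,30,0,0,130,0,30]'
python3 - <<'E'
from plant import robot, read_camera
import cv2,numpy as np
from h import *
T=[]
t=np.linspace(0,2*np.pi,100)
c=read_camera("side"); u,v,w,h=240,170,100,75; k=8
b=cv2.convertScaleAbs(cv2.resize(c["image"][v:v+h,u:u+w],None,fx=k,fy=k,interpolation=cv2.INTER_CUBIC),alpha=1.5)
P=np.c_[.5204+.031*np.cos(t),.2292+.031*np.sin(t),0*t+.041]
cv2.polylines(b,[((proj(c,P)-[u,v]+.5)*k).astype(int)],True,(0,255,255),1)
cv2.imwrite("pics/e.png",b)
E
```

```text
t: 7.02
tool_pos: [0.5165, 0.2311, 0.0468]
orientation: [-3.105, -0.478, -0.0]
force: [-4.5, -2.6, 9.5]
opening: 0.0156
gripper_force: 20.0
t: 7.52
tool_pos: [0.5162, 0.2309, 0.0454]
orientation: [3.105, 0.478, -0.0]
force: [-0.3, 0.7, -0.3]
opening: 0.0281
gripper_force: 0.0
t: 8.1
tool_pos: [0.5188, 0.2319, 0.1803]
orientation: [-3.104, -0.478, -0.012]
force: [0.3, -0.2, -0.6]
opening: 0.0279
gripper_force: 0.0
```

View pics/e.png

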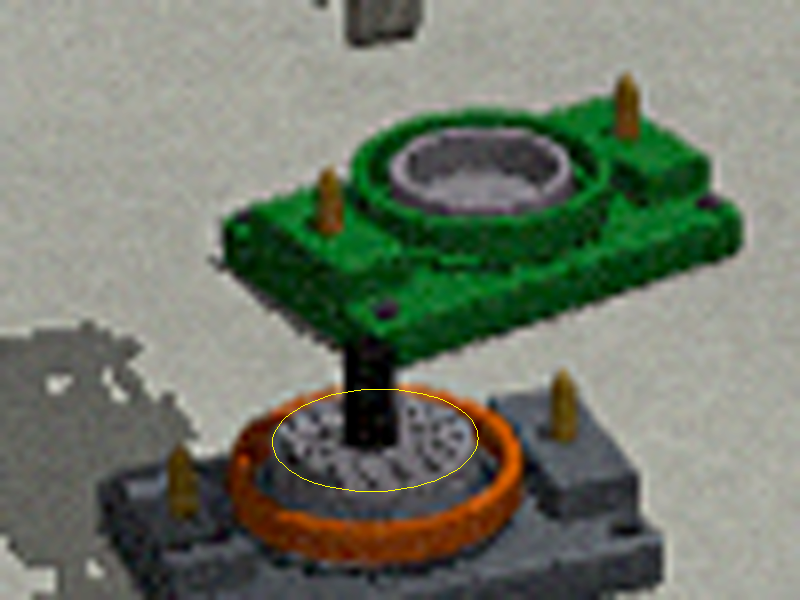

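The strainer is seated and level inside the gasket ring, with the flange matching the yellow overlay at about (375,440). Now the upper half: turn -35°, move over the handle, and go down.

```bash
python3 -m inch '[10,-40,0,-7,60,20,-80,0,-14,60,30,-120,0,-21,60,40,-160,0,-28,60,50,-200,0,-35,60,61,-231,0,-35,60,61,-231,0,-35,60,61,-231,0,-35,60,61,-231,0,-35,60]'; python3 -m inch '[0,0,-20,0,60,0,0,-40,0,60,0,0,-60,0,60,0,0,-60,0,60]'
python3 - <<'E'
from plant import robot, read_camera
import cv2,numpy as np
from h import *
c=read_camera("side");s=robot.read_state();p=proj(c,s["tool_pos"])[0];print(p,s["tool_pos"],s["orientation"])
u,v,w,h=265,215,110,100;k=5
cv2.imwrite("pics/f.png",cv2.convertScaleAbs(cv2.resize(c["image"][v:v+h,u:u+w],None,fx=k,fy=k,interpolation=cv2.INTER_CUBIC),alpha=1.5))
E
```

```text
t: 8.9
tool_pos: [0.5762, 0.0003, 0.1739]
orientation: [-3.105, 0.478, 0.005]
force: [-0.6, -0.3, 0.2]
opening: 0.0561
gripper_force: 0.0
t: 9.23
tool_pos: [0.5735, 0.0021, 0.1103]
orientation: [3.105, -0.474, -0.013]
force: [-1.2, -0.7, -1.1]
opening: 0.0556
gripper_force: 0.0
[316.49520007 248.2336286 ] [0.57459051 0.0018407  0.11259223] [ 3.10540349 -0.47447273 -0.00978113]
```

View pics/f.png

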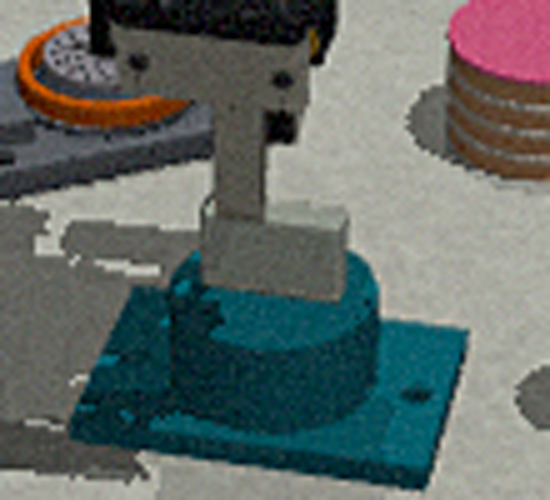

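The fingers straddle the white handle. The near finger at crop x≈240 sits about 5 mm short of the handle centre at x≈275 once the finger's own offset is taken out. I shift +5 mm, go down, grip firmly, and lift.

```bash
python3 -m inch '[5,-1,-10,0,60,5,-1,-25,0,60,5,-1,-38,0,60,5,-1,-46,0,60,5,-1,-51,0,60,5,-1,-51,0,60,5,-1,-51,0,60]'; python3 -m inch '[0,0,0,0,30,0,0,0,0,10,0,0,0,0,0,0,0,0,0,0,0,0,0,0,0,0,0,0,0,0,0,0,0,0,0,0,0,0,0,0]' 45; python3 -m inch '[0,0,5,0,0,0,0,15,0,0,0,0,30,0,0,0,0,50,0,0,0,0,70,0,0,0,0,90,0,0,0,0,100,0,0,0,0,100,0,0,0,0,100,0,0]'
```

```text
t: 9.87
tool_pos: [0.5824, -0.001, 0.0648]
orientation: [-3.105, 0.478, 0.0]
force: [0.8, -0.1, 0.2]
opening: 0.0557
gripper_force: 0.0
t: 10.53
tool_pos: [0.5825, -0.0008, 0.0647]
orientation: [-3.105, 0.478, -0.0]
force: [-0.1, 1.4, 1.1]
opening: 0.0157
gripper_force: 45.0
t: 11.28
tool_pos: [0.5826, -0.0011, 0.165]
orientation: [-3.105, 0.478, -0.002]
force: [-0.3, -0.2, -3.0]
opening: 0.0151
gripper_force: 45.0
```

```bash
python3 -m inch '[-8,30,0,5,0,-16,60,0,10,0,-24,90,0,15,0,-32,120,0,20,0,-40,150,0,25,0,-48,180,0,30,0,-54,210,0,35,0,-60,233,0,35,0,-60,233,0,35,0,-60,233,0,35,0]'; python3 -m inch '[0,0,-8,0,0,0,0,-8,0,0,0,0,-8,0,0,0,0,-8,0,0]'
cat > look.py <<'E'
import sys,cv2,numpy as np
from plant import robot, read_camera
from h import *
teal=lambda H:(H[...,0]>85)&(H[...,0]<102)&(H[...,1]>110)
s=robot.read_state(); zu=s["tool_pos"][2]-.0647
c=read_camera("side"); cv2.imwrite(sys.argv[1],c["image"])
u,v,w,h=200,120,180,150;k=4
im=cv2.resize(c["image"][v:v+h,u:u+w],None,fx=k,fy=k,interpolation=cv2.INTER_CUBIC)
m=teal(cv2.cvtColor(im,cv2.COLOR_BGR2HSV)).astype(np.uint8)
C=max(cv2.findContours(m,0,1)[0],key=cv2.contourArea)
C=cv2.convexHull(((C[:,0]+.5)/k-.5+[u,v]).astype(np.float32))
t=np.linspace(0,2*np.pi,60)
def model(x):
    ca,sa=np.cos(x[2]),np.sin(x[2]);P=np.array([[75,50],[-75,50],[-75,-50],[75,-50]])/1e3@np.array([[ca,sa],[-sa,ca]])+x[:2]
    return np.vstack([np.c_[P,np.full(4,zu)],np.c_[P,np.full(4,zu+.012)],np.c_[x[0]+.044*np.cos(t),x[1]+.044*np.sin(t),0*t+zu+.056]])
def f(x):
    H=cv2.convexHull(proj(c,model(x)).astype(np.float32)); return [cv2.pointPolygonTest(H,(float(p[0,0]),float(p[0,1])),True) for p in C]
r=least_squares(f,[.52,.231,.305],diff_step=1e-3,loss="soft_l1")
print("tool",s["tool_pos"],s["force"],"upper(side frame)",r.x,np.abs(r.fun).mean())
x=r.x;ca,sa=np.cos(x[2]),np.sin(x[2])
b=cv2.convertScaleAbs(im,alpha=1.5)
cv2.polylines(b,[((cv2.convexHull(proj(c,model(x)).astype(np.float32))[:,0]-[u,v]+.5)*k).astype(int)],True,(0,255,255),1)
cv2.imwrite(sys.argv[1].replace(".","_c."),b)
E
python3 look.py pics/g.png
```

```text
t: 12.12
tool_pos: [0.5208, 0.2327, 0.1626]
orientation: [3.104, 0.481, -0.005]
force: [1.3, 0.1, -3.1]
opening: 0.0156
gripper_force: 45.0
t: 12.45
tool_pos: [0.5224, 0.2309, 0.1561]
orientation: [3.105, 0.475, -0.001]
force: [0.3, 0.1, -3.1]
opening: 0.0158
gripper_force: 45.0
tool [0.52238762 0.2309419  0.15606948] [ 0.28377727  0.12665488 -3.13400453] upper(side frame) [0.52003282 0.22299331 0.28055806] 0.38988902943119824
```

View pics/g_c.png

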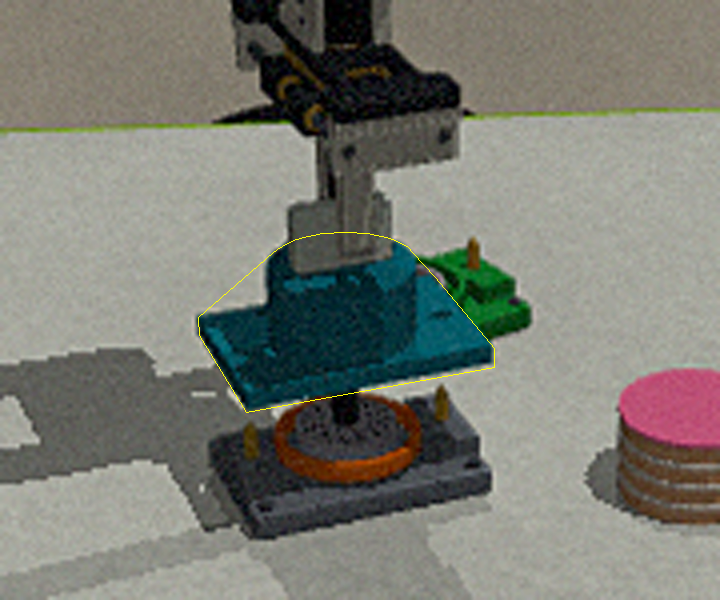

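The upper half hangs level over the lower half; the side view shows the flange about 40 mm above the dowels at (251,440) and (441,400). I have used all ten pictures, so from here I only measure. I fit the lower half's silhouette in the same camera frames for a direct comparison.

```bash
cat > low.py <<'E'
import cv2,numpy as np,pickle
from h import *
d=pickle.load(open("c0.pkl","rb")); t=np.linspace(0,2*np.pi,60)
def box(x,L,W,zs,cx=0):
    ca,sa=np.cos(x[2]),np.sin(x[2]);P=(np.array([[L,W],[-L,W],[-L,-W],[L,-W]])/2+[cx,0])@np.array([[ca,sa],[-sa,ca]])+x[:2]
    return np.vstack([np.c_[P,np.full(4,z)] for z in zs])
for n,b in(("top",(195,230,82,96)),("side",(245,208,85,46))):
    c=d[n];u,v,w,h=b;k=4
    im=cv2.resize(c["image"][v:v+h,u:u+w],None,fx=k,fy=k,interpolation=cv2.INTER_CUBIC)
    H=cv2.cvtColor(im,cv2.COLOR_BGR2HSV).astype(int)
    bench=np.median(H[...,2][:12]); 
    for th in(.62,.72):
        green=(H[...,0]>40)&(H[...,0]<80)&(H[...,1]>100)
        m=(((H[...,2]<th*np.percentile(H[...,2],85))|((H[...,1]>140)&(H[...,0]<25)))&~green).astype(np.uint8)
        m=cv2.morphologyEx(m,cv2.MORPH_OPEN,np.ones((17,17)))
        C=max(cv2.findContours(m,0,1)[0],key=cv2.contourArea);C=((C[:,0]+.5)/k-.5+[u,v]).astype(np.float32)
        Hc=cv2.convexHull(C)
        def f(x):
            M=np.vstack([box(x,.15,.1,(0,.018)),np.c_[x[0]+.045*np.cos(t),x[1]+.045*np.sin(t),0*t+.036],box(x,.028,.05,(.03,),.061),box(x,.028,.05,(.03,),-.061)])
            P=cv2.convexHull(proj(c,M).astype(np.float32));return [cv2.pointPolygonTest(P,(float(p[0,0]),float(p[0,1])),True) for p in Hc]
        r=least_squares(f,[.52,.231,.305],diff_step=1e-3,loss="soft_l1",f_scale=.3);print(n,th,r.x,np.abs(r.fun).mean())
# dowel mids by brass, fitted as 3D vertical segments: column centroid
E
python3 low.py
python3 -m inch '[0,0,-10,0,0,0,0,-20,0,0,0,0,-28,0,0,0,0,-28,0,0,0,0,-28,0,0]'; python3 look.py pics/h.png
python3 - <<'E'
# brass dowels and holes in the new side image
import cv2,numpy as np,pickle
from h import *
c=pickle.load(open("c0.pkl","rb"))["side"]
im=cv2.imread("pics/h.png");H=cv2.cvtColor(im,cv2.COLOR_BGR2HSV).astype(int)
m=((H[...,0]>15)&(H[...,0]<24)&(H[...,1]>120)).astype(np.uint8);m[:200]=0;m[245:]=0;m[:,:250]=0;m[:,330:]=0
_,_,st,ce=cv2.connectedComponentsWithStats(m);print([ (s.tolist(),q.round(1).tolist()) for s,q in zip(st[1:],ce[1:]) if s[4]>8])
# dark holes inside the teal flange
te=((H[...,0]>85)&(H[...,0]<102)&(H[...,1]>110)).astype(np.uint8)
g=cv2.morphologyEx(te,cv2.MORPH_CLOSE,np.ones((9,9)));x=((g==1)&(te==0)).astype(np.uint8);x|=((te==1)&(H[...,2]<45)).astype(np.uint8)
_,_,st,ce=cv2.connectedComponentsWithStats(x);print([(s.tolist(),q.round(1).tolist()) for s,q in zip(st[1:],ce[1:]) if s[4]>4])
E
```

```text
top 0.62 [ 0.48794733  0.22694881 -0.0355682 ] 2.130224326569627
top 0.72 [0.51755867 0.23213796 0.29194535] 0.388972571801409
side 0.62 [0.51915032 0.22617402 0.23038691] 1.2116885351932178
side 0.72 [0.51800001 0.22438215 0.33202121] 0.5227214092979351
t: 12.92
tool_pos: [0.5214, 0.2317, 0.1272]
orientation: [3.105, 0.478, -0.004]
force: [-0.2, -0.3, -2.4]
opening: 0.0158
gripper_force: 45.0
tool [0.52139532 0.2316713  0.12716382] [-0.18519068 -0.31361214 -2.4102446 ] upper(side frame) [0.51905901 0.22442541 0.29522743] 0.21682493595719796
[]
[([631, 0, 9, 13, 47], [636.4, 5.4]), ([624, 17, 16, 17, 128], [632.2, 25.6]), ([614, 40, 26, 35, 310], [625.9, 58.1]), ([162, 56, 5, 6, 11], [165.0, 57.7]), ([623, 78, 17, 24, 255], [632.9, 90.4]), ([170, 80, 6, 11, 41], [172.3, 84.3]), ([0, 94, 5, 1, 5], [2.0, 94.0]), ([44, 101, 10, 5, 14], [48.4, 101.7]), ([74, 105, 8, 6, 48], [77.5, 107.5]), ([176, 105, 1, 10, 10], [176.0, 109.5]), ([592, 109, 29, 46, 253], [605.9, 128.1]), ([601, 108, 39, 102, 939], [621.4, 162.3]), ([0, 111, 5, 1, 5], [2.0, 111.0]), ([271, 121, 14, 4, 25], [276.8, 122.2]), ([266, 130, 44, 35, 599], [287.3, 151.3]), ([262, 132, 7, 12, 37], [264.5, 134.9]), ([622, 154, 5, 2, 10], [624.0, 154.5]), ([123, 158, 34, 17, 390], [140.0, 166.4]), ([599, 179, 10, 16, 84], [604.4, 186.1]), ([250, 192, 73, 51, 1343], [280.2, 215.4]), ([307, 208, 6, 2, 7], [309.6, 208.7]), ([255, 235, 1, 5, 5], [255.0, 237.0]), ([260, 243, 2, 4, 5], [260.2, 244.2]), ([300, 326, 2, 5, 6], [300.8, 327.8]), ([241, 376, 3, 3, 5], [241.6, 376.6])]
```

```bash
python3 - <<'E'
import pickle
from h import *
c=pickle.load(open("c0.pkl","rb"))["side"]
print(ray(c,309.6,208.7,.0745), ray(c,310.3,216.5,.052))
E
python3 -m inch '[0,0,-4,0,0,0,0,-8,0,0,0,0,-10,0,0,0,0,-12,0,0,0,0,-12,0,0]'; python3 -m inch '[0,0,-2,0,0,0,0,-2,0,0,0,0,-4,0,0,0,0,-4,0,0]'
```

```text
[0.57773614 0.24222638 0.0745    ] [0.57940084 0.24393954 0.052     ]
t: 13.38
tool_pos: [0.5221, 0.2319, 0.1161]
orientation: [3.105, 0.478, -0.001]
force: [-0.1, 0.4, -3.7]
opening: 0.0159
gripper_force: 45.0
t: 13.72
tool_pos: [0.5223, 0.2319, 0.1124]
orientation: [3.105, 0.478, -0.0]
force: [-0.4, 0.2, -2.7]
opening: 0.016
gripper_force: 45.0
```

The tips are in the holes (underside about 48 mm) with no contact force. I nudge by +1,+1 mm as the hole/tip comparison suggests, and descend while watching the force.

```bash
python3 -m inch '[1,1,0,0,0,1,1,-2,0,0,1,1,-3,0,0,1,1,-4,0,0,1,1,-4,0,0]'; python3 -m inch '[0,0,-1,0,0,0,0,-2,0,0,0,0,-3,0,0,0,0,-3,0,0]';  python3 -m inch '[0,0,-1,0,0,0,0,-2,0,0,0,0,-2,0,0]'
```

```text
t: 14.13
tool_pos: [0.5231, 0.2329, 0.1082]
orientation: [3.105, 0.478, -0.001]
force: [-0.5, -0.5, -3.2]
opening: 0.0155
gripper_force: 45.0
t: 14.47
tool_pos: [0.5232, 0.2329, 0.1053]
orientation: [3.105, 0.478, -0.001]
force: [-1.1, 0.6, -2.4]
opening: 0.0157
gripper_force: 45.0
t: 14.72
tool_pos: [0.5232, 0.2329, 0.1034]
orientation: [3.105, 0.478, -0.001]
force: [-0.8, -0.6, -3.5]
opening: 0.0157
gripper_force: 45.0
```

The holes are past the taper with no side load. I continue onto the gasket.

```bash
python3 -m inch '[0,0,-1,0,0,0,0,-2,0,0,0,0,-3,0,0,0,0,-3,0,0]';  python3 -m inch '[0,0,-1,0,0,0,0,-2,0,0,0,0,-2,0,0,0,0,-2,0,0]'; python3 -m inch '[0,0,-1,0,0,0,0,-2,0,0,0,0,-2,0,0,0,0,-2,0,0]';python3 -m inch '[0,0,-1,0,0,0,0,-1,0,0,0,0,-1,0,0]'
```

```text
t: 15.05
tool_pos: [0.5235, 0.2331, 0.1008]
orientation: [-3.105, -0.478, -0.0]
force: [-0.7, 0.6, -3.2]
opening: 0.016
gripper_force: 45.0
t: 15.38
tool_pos: [0.5236, 0.2331, 0.0993]
orientation: [-3.105, -0.478, -0.001]
force: [-3.1, -0.9, 4.3]
opening: 0.0157
gripper_force: 45.0
t: 15.72
tool_pos: [0.5237, 0.2331, 0.0974]
orientation: [-3.105, -0.478, -0.001]
force: [-3.2, -0.2, 7.2]
opening: 0.0152
gripper_force: 45.0
t: 15.97
tool_pos: [0.5237, 0.2331, 0.0966]
orientation: [-3.105, -0.478, -0.001]
force: [-3.9, -1.7, 7.5]
opening: 0.0159
gripper_force: 45.0
```

```bash
python3 -m inch '[0,0,-1,0,0,0,0,-1,0,0,0,0,-1,0,0]'; python3 -m inch '[0,0,-1,0,0,0,0,-1,0,0,0,0,-1,0,0]'; python3 -m inch '[0,0,-1,0,0,0,0,-1,0,0,0,0,-1,0,0]'
```

```text
t: 16.22
tool_pos: [0.5237, 0.2331, 0.0957]
orientation: [-3.105, -0.478, -0.001]
force: [-4.0, -0.5, 8.9]
opening: 0.0156
gripper_force: 45.0
t: 16.47
tool_pos: [0.5238, 0.2332, 0.0949]
orientation: [-3.105, -0.478, -0.002]
force: [-5.0, -1.1, 9.9]
opening: 0.0158
gripper_force: 45.0
t: 16.72
tool_pos: [0.5238, 0.2332, 0.0947]
orientation: [-3.105, -0.478, -0.002]
force: [-8.5, -2.8, 17.3]
opening: 0.0159
gripper_force: 45.0
```

Shoulder contact is clear: the force jumped at TCP z = 0.0947, the predicted closed height. I relieve the side load slightly, add a little push, and check that it holds.

```bash
python3 -m inch '[-1,0,-1,0,0,-1,0,-1,0,0,-1,0,-1,0,0,-1,0,-1,0,0,-1,0,-1,0,0]'; python3 look.py pics/i.png
```

```text
t: 17.13
tool_pos: [0.5236, 0.2332, 0.0946]
orientation: [-3.105, -0.478, -0.005]
force: [-7.7, -3.5, 19.2]
opening: 0.0157
gripper_force: 45.0
tool [0.52362228 0.23318558 0.09461467] [-7.72781105 -3.52125392 19.23963086] upper(side frame) [0.5205663  0.22522166 0.29971577] 0.21576514681878278
```

It is closed at 30 mm underside height with about 19 N of push. The upper half's fit (0.5206, 0.2252) matches the dowel midpoint (0.5211, 0.2251) in the same camera. I hand it in.

```bash
python3 -c "
from plant import job
print(job.close_job())"
```

```text
the job is handed in; nothing more can be done
None
```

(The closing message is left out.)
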